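Lay a seed-meter housing on its back and seat it at the stop

ROBOT

A 6-joint arm with a two-finger parallel gripper is mounted at the origin on the work surface. World frame = base frame: x ahead of the robot, y to its left, z up, the work surface at z = 0. Lengths are in m, angles in rad, forces in N, time in s.
With the tool pointing down it reaches from about 0.3 to 0.875 m from the base axis. Payload 6.4 kg.
Tool frame: the origin (TCP) lies at the very end of the fingers, on their centre line; the grasp point (between the pads) lies 19 mm behind it; z points along the fingers, y is the direction in which the jaws open and shut (so a half turn about z gives the same grasp; the last joint's range is limited). The gripper opens to 88 mm and grips with 3 to 60 N. Pads are 18 mm wide; open, the fingers measure 123 mm over their backs; the gripper's body (75 mm by 187 mm) begins 45 mm behind the grasp point.
Start: joints at [-1.313, 0.181, 1.607, -0, 1.354, -0.206], TCP at [0.257, -0.514, 0.239] pointing down, gripper open.
Joint ranges: [-2.99, 2.99], [-0.89, 2.07], [0.3, 2.58], [-1.14, 4.28], [0, 2.63], [-3.12, 3.12]. Speed limits (rad/s): [2.57, 2.57, 3.01, 3.14, 3.14, 3.14].

INTERFACE

Orientations are given as a unit quaternion [x, y, z, w].
In Python, from cell import state, read_camera, camera_params, job_done gives the robot as it stands.
- The arm moves only by the tool send_rows, never from a script. Its argument "increments" is a list of rows, each a list of 6 numbers: the shift along the world's x, y, z in m, then the turn, a rotation vector about the world's x, y, z in rad. A call has 1 to 20 rows; each row is the pose to reach, as a shift and turn from the pose commanded when the call began; what a row does not reach only later rows make up. A row lasts 1/8 s, in which the tool goes at most 62.5 mm and 10.7 degrees, less where a joint would pass 70% of its speed; a pose out of reach is approached as far as the arm can. A call with a gripper value outside its range is refused whole. "claw" is the finger opening in m, from 0 to 0.0881, set as the call begins (left out, the last holds). The fingers move at their own pace and stop on an object; the grip force is fixed at half the most. Time passes only in rows, so rows that repeat a pose let the fingers close. It gives the time, the measured TCP pose, the force and the opening at its end, in the units of the state.
- state(): the state, without advancing time (a new reading comes with each control period).
- read_camera(name): name is "side" or "top"; returns the picture (384x512x3 uint8, red, green, blue); there is no depth.
- camera_params(name): a dict with "vfov" (degrees; the focal length in pixels is half the picture's height over the tangent of half this angle, whatever the lens; pixels are square), "cx", "cy" (the principal point, pixels), "extrinsics" (4x4, takes a point from camera to world coordinates). Camera axes: x right, y up, looking along -z (the intrinsics and any distortion apply to the point x, -y, -z); pixel columns grow to the right and rows downward; lengths in m; the calibration is good to about 2 mm. A picture is of the moment at which its call begins. camera_params takes no time and is no camera call.
- job_done(): hands the job in, once; it reports no verdict.
The state is a dict: "time_s": time; "joint_pos": joint angles; "joint_vel": joint speeds; "effort": joint torques, N m; "tcp_pos": TCP position; "eef_rot": TCP orientation; "wrist_force": force on the tool from outside, world axes, zero at the start; "moment": the same for the moment, N m; "width": finger opening in m.
Only numpy, scipy, OpenCV 4.12 (cv2) and the standard library are available. Lean on these libraries where they do the work, as an engineer would, in place of code of your own. Each camera call takes 0.05 s, during which the arm holds its last target.

TASK

Push the standing cast housing high on its bossed side so that it topples onto its flat back, boss facing up, on the black board. Then slide it along the board, without ever picking it up, until its end meets the steel jaw of the stop squarely, and seat it there with a steady push of about 12 N for a second; it must never bear on the stop with more than 25 N, nor be pushed with more than 30 N. Let go, leaving it square against the jaw, and leave the other things on the bench alone.

Things in the scene. Friction and masses are not known exactly. Their poses are not given: they have to be found in the camera images.
- housing: Loose cast aluminium housing, 0.29 to 0.59 kg: a block 90 mm wide (x), 50 thick (y), 130 tall (z), standing on one 90 x 50 end, the foot, on the board. Origin: centre of the foot; z up from it. Its +y face bears a round boss, 40 mm across, 15 mm proud, axis 45 mm above the foot, and is flat above that. Its -y face, the plain back, at first faces roughly to the stop bar.
- housing_mid (a point): Middle of the housing block, 65 mm from the foot: 71 mm above the bench when it stands, 31 mm when it lies on its back. Tipped over its back lower edge it balances at about 21 degrees of lean, then falls by itself; it then lies with y up, z roughly towards the bar, 50 mm high, its foot end facing away from the bar. Its drag on the board, about 1.5 to 7 N, must be felt.
- housing_top_a (a point): On the housing's top end (130 mm from the foot), the middle of its -x edge; this end has to finish against the jaw of the stop.
- housing_top_b (a point): On the housing's top end, the middle of its +x edge, 90 mm from housing_top_a.
- board: Fixed black rubber-faced setting board, 220 mm (its x) by 380 mm (its y), 6 mm thick, lying flat on the bench; origin at the centre of its underside, on the bench. The stop bar lies across its -y end. A housing pushed askew can wedge with one corner on the jaw, so it should be turned true to the jaw on the way, with a broad push that swings it about its middle.
- stop: Fixed steel stop across the board's -y end: a bar 200 mm long (x), 25 thick (y), 30 high, and before it a locked steel jaw plate, 180 mm long, 8 thick, 29 high, its flat face looking along +y. Origin: under the bar's centre, 6 mm above the bench; axes as the board's. The screw-set jaw face stands anywhere from y = 20.5 to 30.5 mm; it is not measured, has to be felt, and does not yield.
- stand: Steel ring stand with a clear plastic funnel, 340 mm high on a 200 x 130 mm base; origin at the centre of its underside. Leave alone.
- cup: Red seed cup, 76 mm across, 70 mm high, on the stand's base below the funnel; origin under its centre. Leave alone.
- sprocket: Steel sprocket lying flat, about 102 mm across, 18 mm high at the hub; origin under its centre. Leave alone.
- roller: Green nylon roller standing on end, 36 mm across, 50 mm high; origin under its centre. Leave alone.
- bushing: Brass bushing standing on end, 32 mm across, 30 mm high; origin under its centre. Leave alone.
Things that resemble listed ones, but are neither listed nor needed, are in the scene too. Of the things like the housing, leave any that is purple; of the rest the larger one is meant.

How it is judged:
On the way, in this order (a step that is already met when the one before it is completed fails the run):
1. the housing lies on its flat back, boss up, on the board (angle between housing's own y axis and vertical below 0.08 rad and height (world z) of housing_mid between 0.026 and 0.036 m), for 0.2 s.
2. it is seated: square on the stop's jaw and bearing on it with 6 to 18 N for half a second (all of step 1 and y of each of housing_top_a, housing_top_b in the frame of stop below 0.033 m and angle between the z axis of housing and the y axis of stop, either way round below 0.03 rad and x of housing_mid in the frame of stop between -0.055 and 0.055 m and contact force between housing and stop between 6 and 18 N), for 0.5 s.
At the end, for the whole second after the job is handed in: The housing rests on its flat back (within 0.08 rad), boss up, middle 26 to 36 mm above the bench, its top end at the jaw: square to the stop within 0.03 rad, both edges of that end at most 33 mm before the stop's origin, its middle within 55 mm of the bar's middle along the bar; at rest, let go (all of step 1 and y of each of housing_top_a, housing_top_b in the frame of stop below 0.033 m and angle between the z axis of housing and the y axis of stop, either way round below 0.03 rad and x of housing_mid in the frame of stop between -0.055 and 0.055 m and linear speed of housing below 0.01 m/s); the robot touches nothing.
It fails at once if the fingers or arm press on the housing with more than 30 N (contact force between housing and the fingers above 30 N or contact force between housing and the arm above 30 N).
It fails at once if the housing bears on the stop with more than 25 N (contact force between housing and stop above 25 N).
It fails at once if the housing is lifted clear of the board (height (world z) of housing_mid above 0.095 m).
It fails at once if another thing on the bench is moved more than 20 mm (distance of any of stand, cup, sprocket, roller, bushing from where it was at the start of the episode above 0.02 m).
It also fails if it takes over 67 s, if anything falls off the work surface, if the arm or the gripper's body presses on something with over 40 N, if the wrist force passes 120 N, or if a joint passes its speed limit or range.

## Working session

There is one attempt and no reset: what is moved stays moved. The work goes in short steps, Python scripts to look and compute and a tool call to move; the robot and the scene stay as the last step left them, time stands still between calls to the robot, and variables do not carry over. Pictures are saved under pics/ and viewed, and the job is handed in when it is done.

Besides the shell and the picture viewer there is one more tool, called after "Emit:" as name([rows], argument=value, ...), one row to a line, values as JSON. send_rows: Moves the arm, as the interface text tells. Its arguments: {"type":"object","properties":{"increments":{"type":"array","items":{"type":"array","items":{"type":"number"}}},"claw":{"type":"number"}},"required":["increments"]}

```bash
ls; mkdir -p pics; python3 - <<'E'
from cell import *
import cv2
for n in ["top","side"]:
    im=read_camera(n); cv2.imwrite(f"pics/{n}0.png",im[:,:,::-1]); 
    p=camera_params(n); print(n,p)
print(state())
E
```

```text
pics
top {'vfov': 46.17278546096833, 'cx': 259.8270985556278, 'cy': 180.75851012728526, 'extrinsics': array([[-0.0569219 ,  0.97773254, -0.20198757,  0.24646609],
       [-0.99835755, -0.05705858,  0.0051507 , -0.04053165],
       [-0.00648911,  0.201949  ,  0.97937454,  1.576575  ],
       [ 0.        ,  0.        ,  0.        ,  1.        ]])}
side {'vfov': 57.619257841780986, 'cx': 250.27098568914298, 'cy': 192.05023803595927, 'extrinsics': array([[-0.82566775,  0.28761664, -0.48533435,  0.08981865],
       [-0.56361647, -0.38289748,  0.73193305,  0.63263625],
       [ 0.02468282,  0.87787595,  0.47825158,  0.55915761],
       [ 0.        ,  0.        ,  0.        ,  1.        ]])}
{'time_s': 0.1, 'joint_pos': array([-1.31329408e+00,  1.81469249e-01,  1.60788646e+00, -2.73279555e-05,
        1.35379365e+00, -2.06328617e-01]), 'joint_vel': array([ 0.00052286, -0.00290726, -0.0015271 , -0.00088247, -0.00200315,
       -0.00019903]), 'effort': array([ 6.24729873e-04, -4.34816623e+01, -3.42698300e+01,  7.04667578e-02,
        3.40326503e-02, -3.29852310e-05]), 'tcp_pos': array([ 0.25711207, -0.5137835 ,  0.23790924]), 'eef_rot': array([ 9.73226960e-01,  2.29844901e-01, -3.32502776e-05, -7.77757584e-04]), 'wrist_force': array([ 0.50460318, -0.07578559, -0.0487601 ]), 'moment': array([-0.01375399, -0.02269447, -0.01756255]), 'width': 0.0878783000649186}
```

View pics/top0.png

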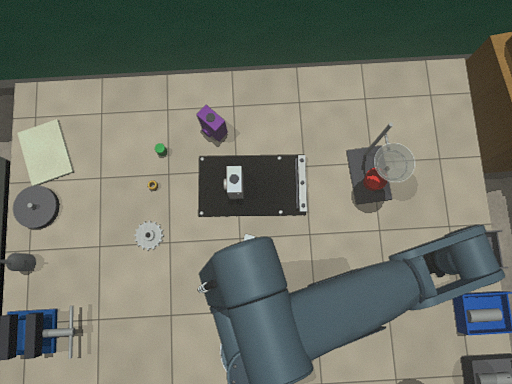

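View pics/side0.png

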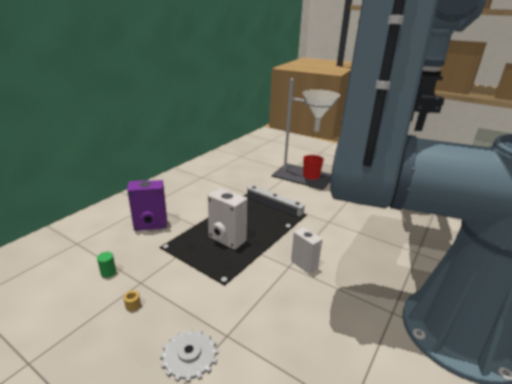

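```bash
cat > h.py <<'E'
import numpy as np,cv2
from cell import *
def K(n,im=None):
    p=camera_params(n); f=192/np.tan(np.radians(p['vfov']/2)); return p,f
def ray(n,uv,z):
    p,f=K(n); E=p['extrinsics']
    d=np.array([(uv[0]-p['cx'])/f,-(uv[1]-p['cy'])/f,-1.]); d=E[:3,:3]@d
    o=E[:3,3]; return o+d*(z-o[2])/d[2]
def proj(n,P):
    p,f=K(n); E=p['extrinsics']; c=E[:3,:3].T@(np.asarray(P)-E[:3,3])
    return np.array([p['cx']+f*c[0]/-c[2],p['cy']-f*c[1]/-c[2]])
E
python3 - <<'E'
import cv2
a=cv2.imread('pics/top0.png')[140:230,180:320]; cv2.imwrite('pics/c1.png',cv2.resize(a,None,fx=5.7,fy=5.7,interpolation=cv2.INTER_CUBIC))
a=cv2.imread('pics/side0.png')[170:290,160:310]; cv2.imwrite('pics/c2.png',cv2.resize(a,None,fx=5,fy=5,interpolation=cv2.INTER_CUBIC))
E
```

```text
(no output)
```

View pics/c1.png

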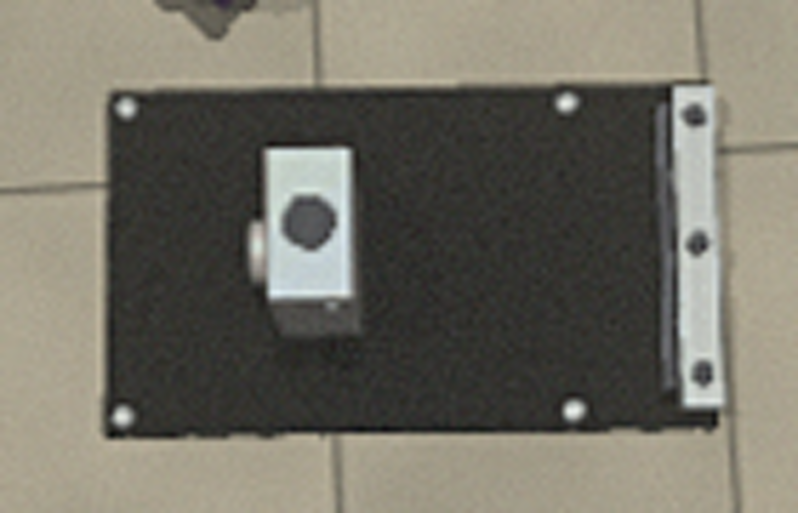

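View pics/c2.png

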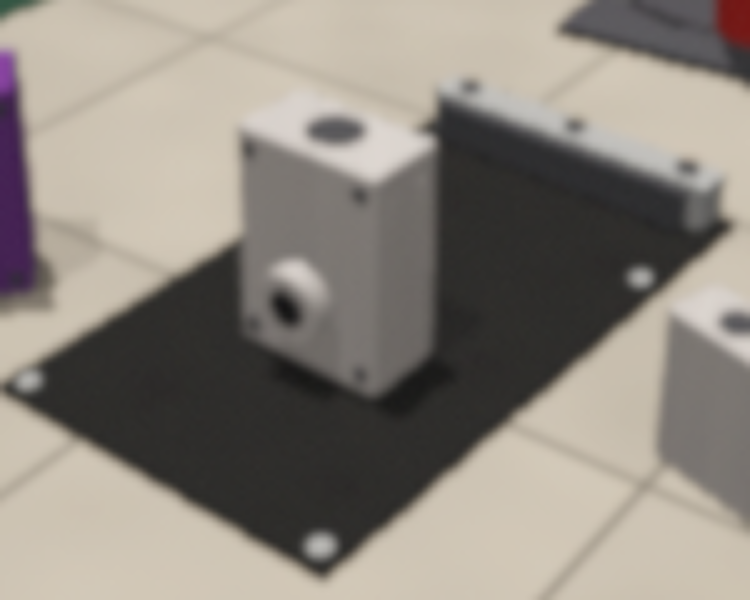

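```bash
python3 - <<'E'
from h import *
c=lambda u,v:((u+.5)/5.7-.5+180,(v+.5)/5.7-.5+140)
c2=lambda u,v:((u+.5)/5-.5+160,(v+.5)/5-.5+170)
def show(d,n,cc):
    for k,(u,v,z) in d.items(): print(n,k,np.round(ray(n,cc(u,v),z),4))
show(dict(bTL=(108,93,.006),bBL=(106,437,.006),bTR=(714,85,.006),bBR=(716,430,.006),
 barTL=(672,86,.036),barTR=(715,86,.036),barBL=(684,407,.036),barBR=(725,406,.036),
 jawT=(658,104,.035),jawB=(667,388,.035),
 hTL=(264,148,.136),hTR=(352,148,.136),hBL=(269,297,.136),hBR=(353,297,.136),footBR=(360,333,.006),footBL=(279,335,.006),boss=(257,252,.051),
 s1=(126,108,.006),s2=(567,103,.006),s3=(123,415,.006),s4=(574,410,.006)),'top',c)
show(dict(bL=(4,386,.006),bN=(323,577,.006),bR=(732,228,.006),barR=(722,180,.036),barL=(437,88,.036),s1=(28,380,.006),s3=(320,546,.006),s4=(640,277,.006),
 hN=(374,187,.136),hL=(239,126,.136),hR=(437,143,.136),fN=(374,397,.006),fL=(241,335,.006),fR=(434,352,.006)),'side',c2)
E
```

```text
top bTL [0.6746 0.1666 0.006 ]
top bBL [0.4561 0.1742 0.006 ]
top bTR [ 0.6573 -0.2162  0.006 ]
top bBR [ 0.4388 -0.2005  0.006 ]
top barTL [ 0.6504 -0.1868  0.036 ]
top barTR [ 0.6488 -0.2134  0.036 ]
top barBL [ 0.4501 -0.1792  0.036 ]
top barBR [ 0.4493 -0.204   0.036 ]
top jawT [ 0.6397 -0.1774  0.035 ]
top jawB [ 0.4624 -0.1699  0.035 ]
top hTL [0.6011 0.0604 0.136 ]
top hTR [0.5981 0.0097 0.136 ]
top hBL [0.5136 0.0612 0.136 ]
top hBR [0.5108 0.0134 0.136 ]
top footBR [0.5118 0.015  0.006 ]
top footBL [0.5134 0.0652 0.006 ]
top boss [0.5575 0.0733 0.051 ]
top s1 [0.6641 0.1555 0.006 ]
top s2 [ 0.6511 -0.1227  0.006 ]
top s3 [0.4691 0.1634 0.006 ]
top s4 [ 0.4562 -0.1142  0.006 ]
side bL [0.6701 0.1644 0.006 ]
side bN [0.4544 0.1771 0.006 ]
side bR [ 0.4372 -0.1947  0.006 ]
side barR [ 0.4469 -0.1943  0.036 ]
side barL [ 0.6475 -0.1886  0.036 ]
side s1 [0.664  0.1537 0.006 ]
side s3 [0.4676 0.1623 0.006 ]
side s4 [ 0.4562 -0.1162  0.006 ]
side hN [0.5077 0.0679 0.136 ]
side hL [0.5964 0.0608 0.136 ]
side hR [0.5079 0.0159 0.136 ]
side fN [0.5127 0.0606 0.006 ]
side fL [0.6018 0.0597 0.006 ]
side fR [0.5099 0.0112 0.006 ]
```

```bash
python3 - <<'E'
from h import *
for k,uv,z in [('decoyfootN',(316,271),0),('decoyfootL',(293,262),0),('dtopL',(294,236),.1),('dtopR',(320,241),.1),('dtopN',(316,272-32),.1)]: print(k,ray('side',uv,z).round(3))
for k,uv in [('purplefoot',(212,138)),('stand',(372,175)),('stb',(350,150)),('stc',(355,205)),('roller',(161,150))]: print(k,ray('top',uv,0).round(3))
print(ray('top',(249,238),.1))
E
```

```text
decoyfootN [0.31  0.007 0.   ]
decoyfootL [0.37  0.011 0.   ]
dtopL [0.361 0.041 0.1  ]
dtopR [0.305 0.024 0.1  ]
dtopN [0.314 0.026 0.1  ]
purplefoot [0.741 0.116 0.   ]
stand [ 0.569 -0.451  0.   ]
stb [ 0.666 -0.381  0.   ]
stc [ 0.465 -0.379  0.   ]
roller [0.706 0.303 0.   ]
[ 0.36270282 -0.00218339  0.1       ]
```

Emit:
send_rows([
  [0.02, 0.05, 0.03, 0, 0, 0],
  [0.04, 0.1, 0.04, 0, 0, 0.1],
  [0.06, 0.15, 0.04, 0, 0, 0.25],
  [0.08, 0.2, 0.04, 0, 0, 0.4],
  [0.1, 0.25, 0.04, 0, 0, 0.55],
  [0.12, 0.3, 0.04, 0, 0, 0.7],
  [0.14, 0.35, 0.04, 0, 0, 0.85],
  [0.17, 0.4, 0.04, 0, 0, 1.0],
  [0.2, 0.45, 0.04, 0, 0, 1.063],
  [0.23, 0.5, 0.04, 0, 0, 1.063],
  [0.26, 0.55, 0.03, 0, 0, 1.063],
  [0.29, 0.6, 0.02, 0, 0, 1.063],
  [0.303, 0.634, 0.0, 0, 0, 1.063],
  [0.303, 0.634, 0.0, 0, 0, 1.063],
  [0.303, 0.634, 0.0, 0, 0, 1.063],
  [0.303, 0.634, 0.0, 0, 0, 1.063],
], claw=0.05)

```text
time_s: 2.1
tcp_pos: [0.5604, 0.1186, 0.2396]
eef_rot: [0.723, 0.691, 0.0, 0.001]
wrist_force: [-0.1, 0.3, 0.5]
width: 0.0498
```

Emit:
send_rows([
  [-0.001, 0, -0.05, 0, 0, 0],
  [-0.002, 0, -0.1, 0, 0, 0],
  [-0.002, 0, -0.13, 0, 0, 0],
  [-0.002, -0.012, -0.13, 0, 0, 0],
  [-0.002, -0.022, -0.13, 0, 0, 0],
  [-0.002, -0.022, -0.13, 0, 0, 0],
])

```text
time_s: 2.85
tcp_pos: [0.5599, 0.0963, 0.111]
eef_rot: [0.723, 0.691, 0.001, 0.001]
wrist_force: [0.1, 0.2, -0.1]
width: 0.0499
```

```bash
python3 - <<'E'
from h import *
for n in ["side"]:
    im=read_camera(n); cv2.imwrite(f"pics/{n}1.png",cv2.resize(im[130:290,110:330,::-1],None,fx=3.6,fy=3.6))
print(state()['tcp_pos'],state()['wrist_force'])
E
```

```text
[0.55961257 0.09685229 0.1107152 ] [1.30951499 0.07218283 0.77443252]
```

View pics/side1.png

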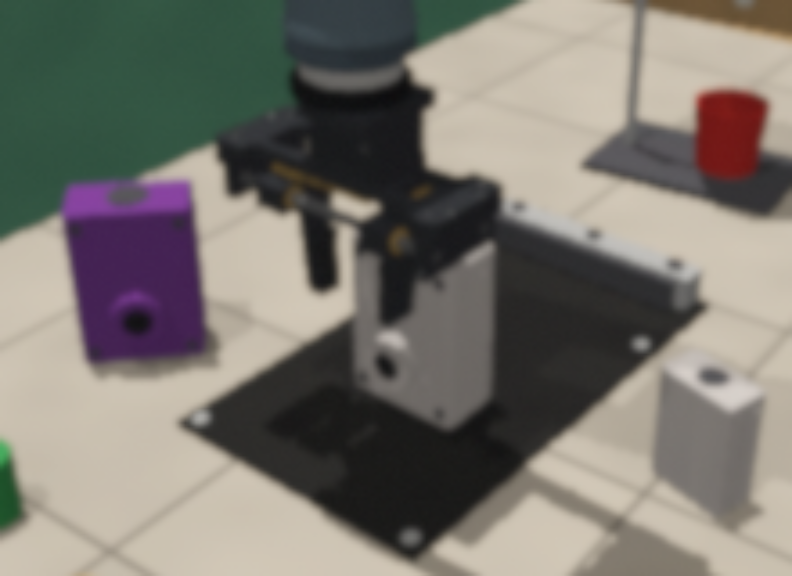

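Emit:
send_rows([
  [0, -0.006, 0, 0, 0, 0],
  [-0.001, -0.012, 0, 0, 0, 0],
  [-0.001, -0.018, 0, 0, 0, 0],
  [-0.001, -0.022, 0, 0, 0, 0],
  [-0.001, -0.025, 0, 0, 0, 0],
  [-0.001, -0.028, 0, 0, 0, 0],
])

```text
time_s: 3.65
tcp_pos: [0.5573, 0.0698, 0.1087]
eef_rot: [0.722, 0.691, 0.0, -0.0]
wrist_force: [-0.5, 1.0, 0.7]
width: 0.0505
```

Emit:
send_rows([
  [0, -0.003, 0, 0, 0, 0],
  [0, -0.006, 0, 0, 0, 0],
  [0, -0.009, 0, 0, 0, 0],
  [-0.001, -0.012, 0, 0, 0, 0],
  [-0.001, -0.015, 0, 0, 0, 0],
])

```text
time_s: 4.28
tcp_pos: [0.5561, 0.0545, 0.1087]
eef_rot: [0.722, 0.691, -0.0, -0.0]
wrist_force: [0.4, 0.2, 0.7]
width: 0.0498
```

```bash
python3 - <<'E'
from h import *
for n in ["side"]:
    im=read_camera(n); cv2.imwrite(f"pics/{n}2.png",cv2.resize(im[130:290,110:330,::-1],None,fx=3.6,fy=3.6))
E
```

```text
(no output)
```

View pics/side2.png

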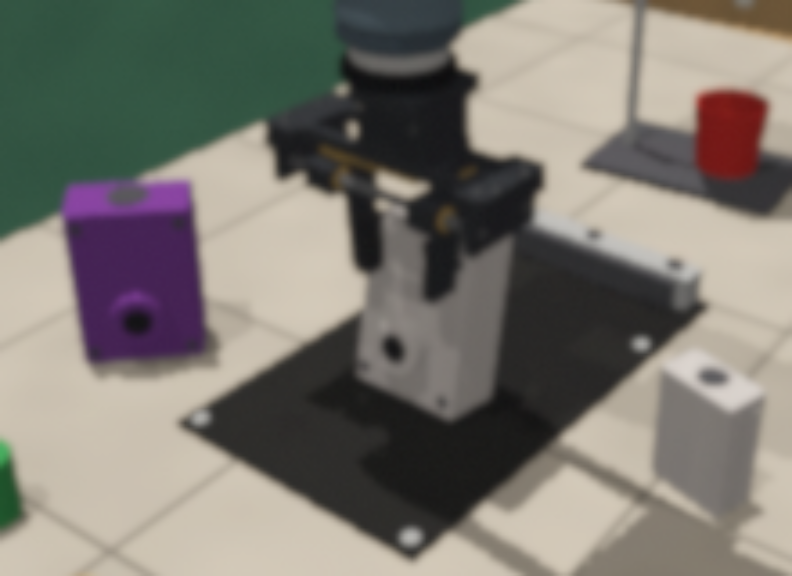

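The housing is tilting about its back edge; its foot's near edge (360–450, 380–415) has lifted off the board.

Emit:
send_rows([
  [0, -0.004, 0, 0, 0, 0],
  [0, -0.008, 0, 0, 0, 0],
  [-0.001, -0.012, 0, 0, 0, 0],
  [-0.001, -0.015, 0, 0, 0, 0],
  [-0.001, -0.018, 0, 0, 0, 0],
  [-0.001, -0.02, 0, 0, 0, 0],
  [-0.001, -0.022, 0, 0, 0, 0],
])

```text
time_s: 5.2
tcp_pos: [0.5552, 0.0326, 0.1087]
eef_rot: [0.722, 0.691, -0.0, -0.0]
wrist_force: [0.2, 0.2, 0.2]
width: 0.0497
```

```bash
python3 - <<'E'
from h import *
for n in ["side"]:
    im=read_camera(n); cv2.imwrite(f"pics/{n}3.png",cv2.resize(im[130:290,110:330,::-1],None,fx=3.6,fy=3.6))
E
```

```text
(no output)
```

View pics/side3.png

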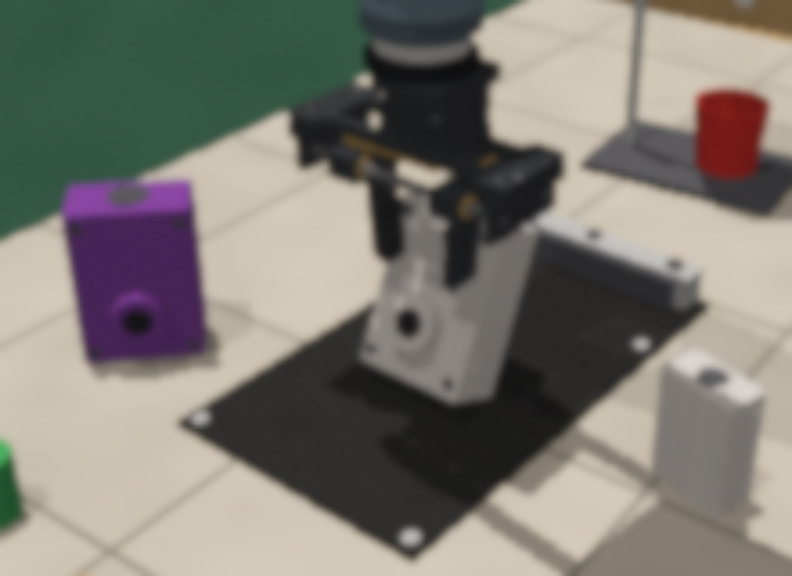

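Leaning about 20°, near balance; a little more.

Emit:
send_rows([
  [0, -0.003, 0, 0, 0, 0],
  [0, -0.006, 0, 0, 0, 0],
  [0, -0.008, 0, 0, 0, 0],
  [0, -0.01, 0, 0, 0, 0],
  [0, -0.01, 0, 0, 0, 0],
  [0, -0.01, 0, 0, 0, 0],
  [0, -0.01, 0, 0, 0, 0],
])

```text
time_s: 6.12
tcp_pos: [0.5552, 0.0228, 0.1087]
eef_rot: [0.722, 0.691, -0.0, -0.0]
wrist_force: [-0.4, -0.4, 0.0]
width: 0.0504
```

```bash
python3 - <<'E'
from h import *
for n in ["side"]:
    im=read_camera(n); cv2.imwrite(f"pics/{n}4.png",cv2.resize(im[130:290,110:330,::-1],None,fx=3.6,fy=3.6))
E
```

```text
(no output)
```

View pics/side4.png

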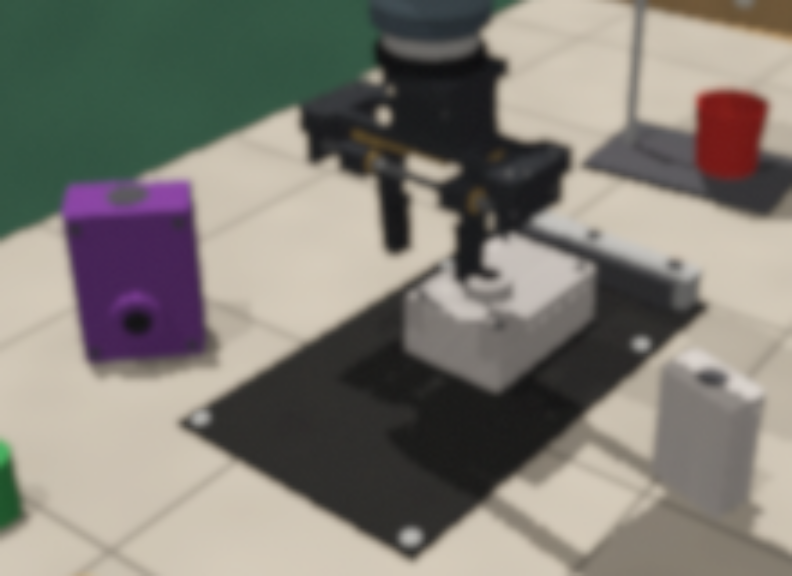

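Toppled, lying boss up. Back off and measure.

Emit:
send_rows([
  [0.001, 0.03, 0.005, 0, 0, 0],
  [0.003, 0.07, 0.005, 0, 0, 0],
  [0.005, 0.11, 0.005, 0, 0, 0],
  [0.005, 0.11, 0.005, 0, 0, 0],
])

```text
time_s: 6.68
tcp_pos: [0.56, 0.1351, 0.1137]
eef_rot: [0.721, 0.693, 0.0, -0.0]
wrist_force: [0.3, -1.3, -0.3]
width: 0.05
```

```bash
python3 - <<'E'
from h import *
im=read_camera("side"); cv2.imwrite(f"pics/side5.png",cv2.resize(im[170:290,160:310,::-1],None,fx=5,fy=5,interpolation=cv2.INTER_CUBIC))
im=read_camera("top"); cv2.imwrite(f"pics/top5.png",cv2.resize(im[140:230,180:320,::-1],None,fx=5.7,fy=5.7,interpolation=cv2.INTER_CUBIC))
E
```

```text
(no output)
```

View pics/side5.png

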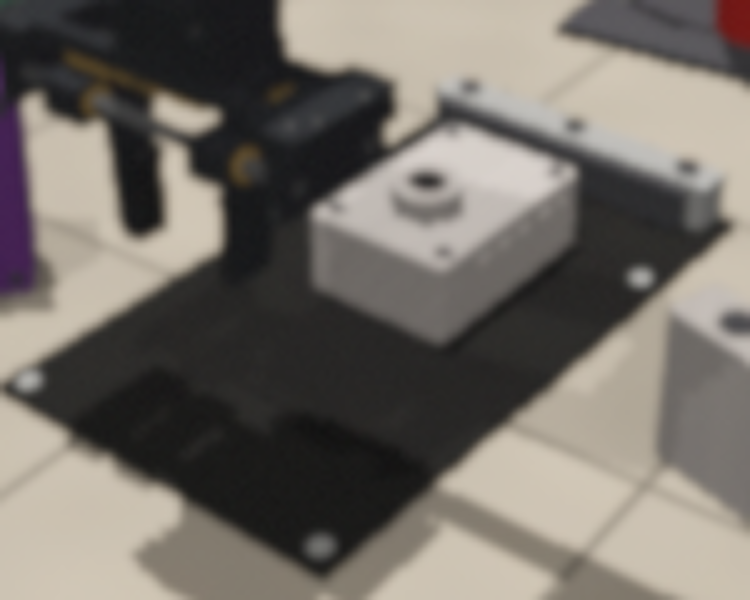

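View pics/top5.png

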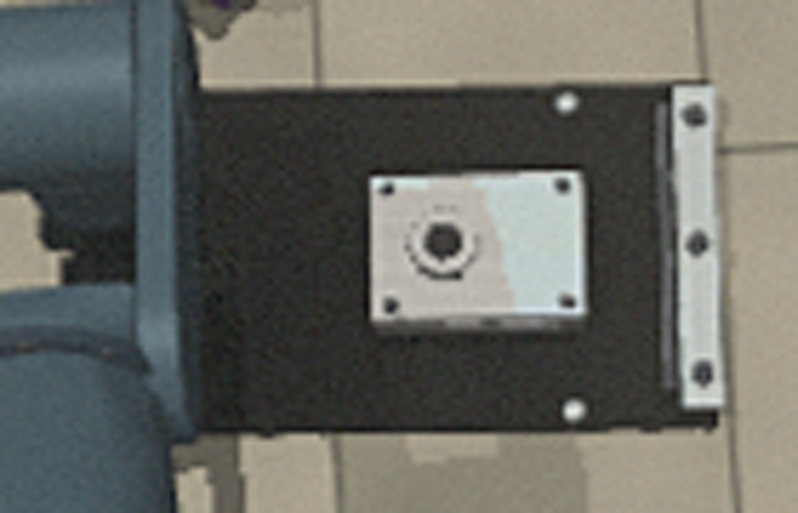

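```bash
python3 - <<'E'
from h import *
c=lambda u,v:((u+.5)/5.7-.5+180,(v+.5)/5.7-.5+140)
c2=lambda u,v:((u+.5)/5-.5+160,(v+.5)/5-.5+170)
def show(d,n,cc):
    for k,(u,v,z) in d.items(): print(n,k,np.round(ray(n,cc(u,v),z),4))
show(dict(TL=(371,177,.056),BL=(371,320,.056),TR=(583,172,.056),BR=(585,318,.056),h1=(387,189,.056),h2=(562,186,.056),h3=(391,305,.056),h4=(568,301,.056)),'top',c)
show(dict(fR=(440,270,.056),fL=(313,207,.056),tR=(577,178,.056),tL=(446,122,.056),h1=(336,208,.056),h3=(443,252,.056),h2=(453,129,.056),h4=(558,170,.056)),'side',c2)
E
```

```text
top TL [0.5989 0.0018 0.056 ]
top BL [0.5108 0.0062 0.056 ]
top TR [ 0.5944 -0.1269  0.056 ]
top BR [ 0.5046 -0.1221  0.056 ]
top h1 [ 0.5908 -0.0075  0.056 ]
top h2 [ 0.5865 -0.1136  0.056 ]
top h3 [ 0.5193 -0.0062  0.056 ]
top h4 [ 0.5155 -0.1126  0.056 ]
side fR [0.5099 0.0075 0.056 ]
side fL [ 0.6008 -0.002   0.056 ]
side tR [ 0.5006 -0.1153  0.056 ]
side tL [ 0.5971 -0.1247  0.056 ]
side h1 [ 0.5901 -0.0087  0.056 ]
side h3 [ 0.5183 -0.0074  0.056 ]
side h2 [ 0.5889 -0.1202  0.056 ]
side h4 [ 0.5139 -0.1165  0.056 ]
```

Emit:
send_rows([
  [-0.001, -0.02, -0.04, 0, 0, 0],
  [-0.002, -0.04, -0.08, 0, 0, 0],
  [-0.003, -0.07, -0.091, 0, 0, 0],
  [-0.004, -0.09, -0.091, 0, 0, 0],
  [-0.004, -0.107, -0.091, 0, 0, 0],
  [-0.004, -0.113, -0.091, 0, 0, 0],
  [-0.004, -0.113, -0.091, 0, 0, 0],
])

```text
time_s: 7.65
tcp_pos: [0.5568, 0.0195, 0.0235]
eef_rot: [0.723, 0.691, 0.0, 0.001]
wrist_force: [0.9, 0.3, -0.0]
width: 0.0497
```

```bash
python3 - <<'E'
from h import *
for i in range(1):
  s=state();print(s['tcp_pos'],s['wrist_force'],s['moment'])
E
```

```text
[0.55683183 0.01947107 0.02346802] [ 0.93120297  0.33107408 -0.00153337] [-0.04160031 -0.04982651 -0.00566649]
```

Emit:
send_rows([
  [0, -0.003, 0, 0, 0, 0],
  [0, -0.006, 0, 0, 0, 0],
  [0, -0.008, 0, 0, 0, 0],
  [-0.001, -0.01, 0, 0, 0, 0],
  [-0.001, -0.012, 0, 0, 0, 0],
  [-0.001, -0.014, 0, 0, 0, 0],
  [-0.001, -0.016, 0, 0, 0, 0],
])

```text
time_s: 8.52
tcp_pos: [0.5552, 0.0037, 0.0228]
eef_rot: [0.722, 0.691, 0.0, -0.0]
wrist_force: [0.6, 3.1, 2.6]
width: 0.05
```

Emit:
send_rows([
  [0, -0.002, 0, 0, 0, 0],
  [0, -0.004, 0, 0, 0, 0],
  [0, -0.006, 0, 0, 0, 0],
  [0, -0.008, 0, 0, 0, 0],
])

```text
time_s: 9.02
tcp_pos: [0.5553, -0.0044, 0.0227]
eef_rot: [0.723, 0.691, 0.0, -0.0]
wrist_force: [0.3, 2.0, 1.5]
width: 0.0499
```

Emit:
send_rows([
  [0, -0.002, 0, 0, 0, 0],
  [0, -0.004, 0, 0, 0, 0],
  [-0.001, -0.006, 0, 0, 0, 0],
  [-0.001, -0.008, 0, 0, 0, 0],
])

```text
time_s: 9.52
tcp_pos: [0.5541, -0.0124, 0.0227]
eef_rot: [0.723, 0.691, -0.0, -0.0]
wrist_force: [-0.2, 3.5, 1.2]
width: 0.0499
```

```bash
python3 - <<'E'
from h import *
im=read_camera("top"); cv2.imwrite(f"pics/top6.png",cv2.resize(im[140:230,180:320,::-1],None,fx=5.7,fy=5.7,interpolation=cv2.INTER_CUBIC))
im=read_camera("side"); cv2.imwrite(f"pics/side6.png",cv2.resize(im[170:260,200:320,::-1],None,fx=6,fy=6,interpolation=cv2.INTER_CUBIC))
s=state();print(s['tcp_pos'],s['wrist_force'],s['moment'])
E
```

```text
[ 0.55413635 -0.01260902  0.02264356] [0.19404052 1.06333832 1.3141914 ] [ 0.10379937 -0.07712049  0.03186744]
```

View pics/top6.png

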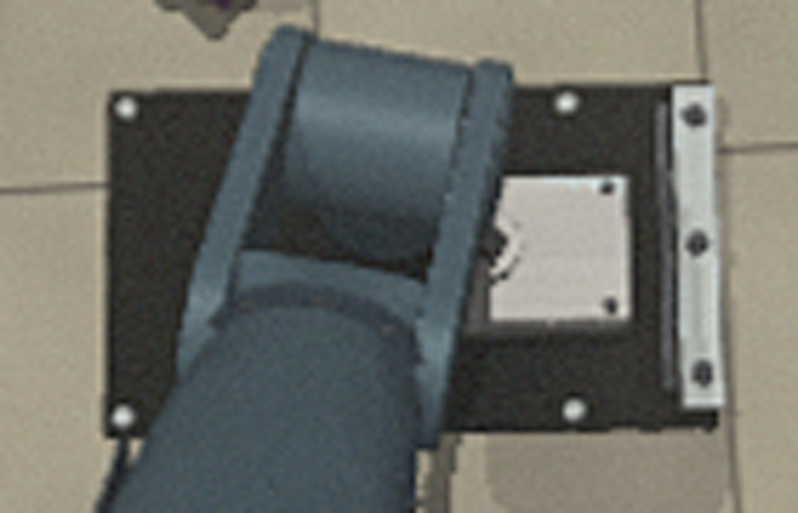

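View pics/side6.png

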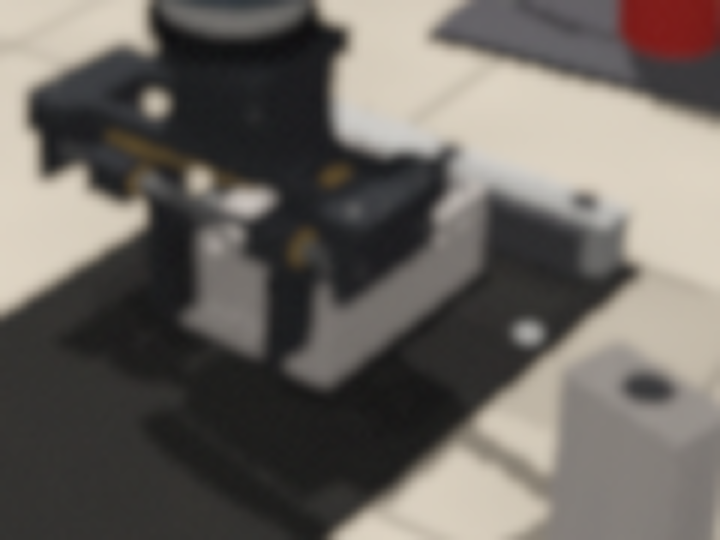

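Emit:
send_rows([
  [0, -0.002, 0, 0, 0, 0],
  [0, -0.004, 0, 0, 0, 0],
  [0, -0.006, 0, 0, 0, 0],
  [0, -0.008, 0, 0, 0, 0],
  [0, -0.01, 0, 0, 0, 0],
])

```text
time_s: 10.25
tcp_pos: [0.5541, -0.0224, 0.0226]
eef_rot: [0.723, 0.691, -0.0, -0.0]
wrist_force: [0.3, 1.9, 0.2]
width: 0.0499
```

Emit:
send_rows([
  [0, -0.0005, 0, 0, 0, 0],
  [0, -0.001, 0, 0, 0, 0],
  [0, -0.0015, 0, 0, 0, 0],
  [0, -0.002, 0, 0, 0, 0],
])

```text
time_s: 10.75
tcp_pos: [0.5542, -0.0243, 0.0226]
eef_rot: [0.722, 0.691, -0.0, -0.0]
wrist_force: [0.1, 1.2, -0.7]
width: 0.0498
```

Emit:
send_rows([
  [0, -0.0005, 0, 0, 0, 0],
  [0, -0.001, 0, 0, 0, 0],
  [0, -0.0015, 0, 0, 0, 0],
  [0, -0.002, 0, 0, 0, 0],
])

```text
time_s: 11.25
tcp_pos: [0.5542, -0.0263, 0.0227]
eef_rot: [0.722, 0.691, -0.0, -0.0]
wrist_force: [-0.6, 1.1, -1.7]
width: 0.0499
```

Emit:
send_rows([
  [0, -0.0005, 0, 0, 0, 0],
  [0, -0.001, 0, 0, 0, 0],
  [0, -0.0015, 0, 0, 0, 0],
])

```text
time_s: 11.62
tcp_pos: [0.5543, -0.0278, 0.0227]
eef_rot: [0.722, 0.691, 0.0, -0.0]
wrist_force: [0.2, 1.1, -0.1]
width: 0.05
```

Emit:
send_rows([
  [0, -0.0004, 0, 0, 0, 0],
  [0, -0.0008, 0, 0, 0, 0],
  [0, -0.0012, 0, 0, 0, 0],
])

```text
time_s: 12.0
tcp_pos: [0.5542, -0.029, 0.0227]
eef_rot: [0.722, 0.691, -0.0, -0.0]
wrist_force: [0.5, 1.7, -0.8]
width: 0.0498
```

Emit:
send_rows([
  [0, -0.0004, 0, 0, 0, 0],
  [0, -0.0008, 0, 0, 0, 0],
])

```text
time_s: 12.25
tcp_pos: [0.5543, -0.0298, 0.0227]
eef_rot: [0.722, 0.691, 0.0, -0.0]
wrist_force: [-0.1, 2.1, -0.9]
width: 0.05
```

Emit:
send_rows([
  [0, -0.0004, 0, 0, 0, 0],
  [0, -0.0008, 0, 0, 0, 0],
])

```text
time_s: 12.5
tcp_pos: [0.5542, -0.0306, 0.0227]
eef_rot: [0.722, 0.691, 0.0, -0.0]
wrist_force: [1.0, 1.4, -1.0]
width: 0.05
```

```bash
python3 - <<'E'
from h import *
im=read_camera("top"); cv2.imwrite(f"pics/top7.png",cv2.resize(im[160:210,260:320,::-1],None,fx=10,fy=10,interpolation=cv2.INTER_CUBIC))
s=state();print(s['tcp_pos'],s['wrist_force'],s['moment'])
E
```

```text
[ 0.5542157  -0.03063315  0.02270129] [ 0.43000536  0.77579136 -0.59515637] [ 0.10258304 -0.10374509 -0.04684322]
```

View pics/top7.png

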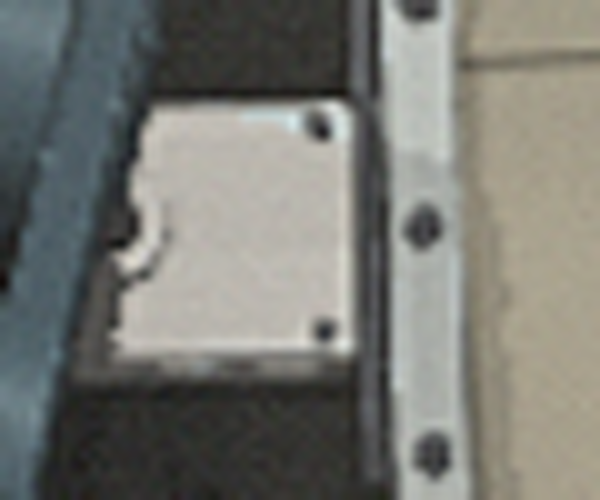

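```bash
cat > ang.py <<'E'
from h import *
def run():
    im=np.mean([read_camera("top").astype(float).mean(2) for _ in range(3)],0)
    def edge(rows,lo,hi,sign,z,name):
        pts=[]
        for r in rows:
            g=np.diff(im[r,lo:hi])*sign; g=np.clip(g,0,None); k=int(np.argmax(g)); a,b=max(0,k-2),k+3
            w=g[a:b]; pts.append((lo+0.5+(np.arange(a,a+len(w))*w).sum()/w.sum(),r))
        W=np.array([ray('top',p,z)[:2] for p in pts]); 
        c=np.polyfit(W[:,0],W[:,1],1); res=W[:,1]-np.polyval(c,W[:,0]); ok=abs(res)<2*res.std()+1e-6
        c=np.polyfit(W[ok,0],W[ok,1],1)
        print(name,'slope',round(c[0],4),'y@0.55',round(np.polyval(c,.55),4),'res',round((W[ok,1]-np.polyval(c,W[ok,0])).std(),5),np.round(np.array(pts)[::4,0],2))
    edge(range(173,194),288,298,-1,.056,'house top end')
    edge(list(range(157,168))+list(range(198,209)),293,305,1,.036,'bar left')
    edge(range(157,209),293,305,1,.036,'bar left all')
E
python3 -c "import ang;ang.run()"
```

```text
house top end slope -0.0744 y@0.55 -0.169 res 0.00016 [295.01 294.85 294.88 294.92 294.92 290.97]
bar left slope -0.0406 y@0.55 -0.1821 res 0.00046 [297.62 297.61 297.55 298.73 298.77 299.31]
bar left all slope -0.0436 y@0.55 -0.1821 res 0.0006 [297.62 297.61 297.55 297.71 298.09 298.46 298.4  298.24 298.34 298.54
 298.52 298.89 299.04]
```

```bash
cat > ang2.py <<'E'
from h import *
def run():
    im=np.mean([read_camera("top").astype(float).mean(2) for _ in range(3)],0)
    cv2.imwrite('pics/avg.png',cv2.resize(im[160:205,260:310],None,fx=12,fy=12,interpolation=cv2.INTER_CUBIC))
    def e(cols,lo,hi,sign,z,name):
        W=[];P=[]
        for c in cols:
            g=np.clip(np.diff(im[lo:hi,c])*sign,0,None);k=int(np.argmax(g));a=max(0,k-2);w=g[a:k+3]
            r=lo+.5+(np.arange(a,a+len(w))*w).sum()/w.sum();P.append(r);W.append(ray('top',(c,r),z)[:2])
        W=np.array(W);f=np.polyfit(W[:,1],W[:,0],1);res=W[:,0]-np.polyval(f,W[:,1]);ok=abs(res)<2*res.std()+1e-6
        f=np.polyfit(W[ok,1],W[ok,0],1);print(name,'yaw',round(-f[0],4),'x',round(np.polyval(f,-.1),4),np.round(P,2))
    e(range(278,294),164,176,1,.056,'top edge')
    e(range(274,293),190,199,-1,.056,'bot edge')
    print(im[168:198,288:300].astype(int))
E
python3 -c "import ang2;ang2.run()"
```

```text
top edge yaw -0.0245 x 0.5944 [170.1  170.04 169.94 169.86 169.91 169.97 169.97 169.94 169.89 169.92
 169.95 169.95 169.58 169.5  169.5  169.55]
bot edge yaw 0.0055 x 0.5046 [195.61 195.63 195.32 195.36 196.81 196.82 195.3  195.13 195.   194.93
 194.95 194.97 195.02 195.07 195.06 195.01 195.06 191.78 191.74]
[[ 49  52  53  49  47  51  38  98  96  52 138 186]
 [ 36  36  36  39  35  37  31  73  86  61 135 184]
 [132 133 139 140 177 192 127  71  80  94 140 182]
 [197 202 148 103 140 201 196 114  73  88 142 183]
 [202 213 141  72  76 186 207 124  73  67 137 185]
 [184 191 161  91  53 180 207 123  75  60 120 183]
 [179 182 183 172 167 186 192 116  74  62  98 178]
 [181 181 180 186 184 185 187 116  71  62  83 162]
 [179 180 179 180 180 183 182 109  67  65  83 157]
 [179 180 180 181 181 184 183 109  66  70  82 157]
 [179 179 181 179 179 184 185 111  67  77  82 156]
 [180 180 180 181 180 183 190 113  65  67  77 160]
 [181 181 183 180 181 185 190 115  66  72  57 158]
 [179 181 181 178 181 182 191 116  67  70  53 161]
 [178 180 180 178 181 181 191 114  67  72  51 163]
 [179 179 178 179 179 181
[... 158 characters left out ...]
123  65  93  65 157]
 [182 182 184 182 185 185 200 121  65  84  58 158]
 [181 184 184 185 184 186 200 119  67  82  50 163]
 [181 182 182 182 183 186 198 121  66  85  51 167]
 [185 183 186 186 186 189 200 124  65  83  53 164]
 [183 181 185 191 175 184 202 124  65  85  53 164]
 [183 182 188 138  93 127 190 125  76  91  56 165]
 [187 188 196 118  49 129 198 130  79  83  49 165]
 [197 199 203 165 141 184 218 141  84  81  52 168]
 [125 125 128 116 113 127 140  89  79  83  52 166]
 [125 123 129 111  83  75  80  52  79  80  66 172]
 [ 97  98  99  82  72  66  70  45  83  84  51 174]][ WARN:0@5.845] global loadsave.cpp:1063 imwrite_ Unsupported depth image for selected encoder is fallbacked to CV_8U.
```

View pics/avg.png

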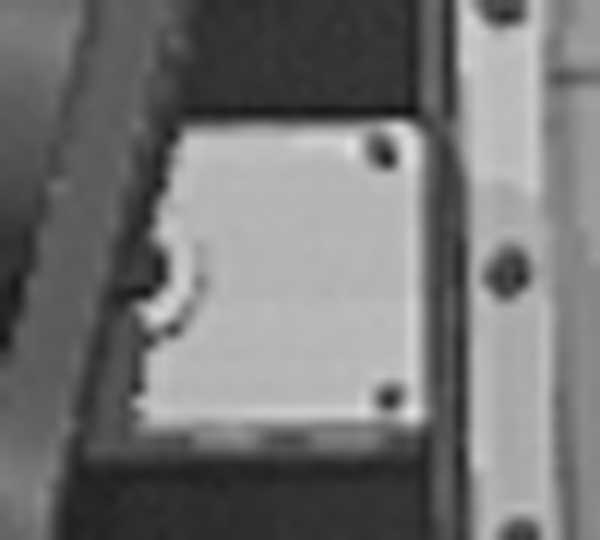

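Emit:
send_rows([
  [0, -0.0004, 0, 0, 0, 0],
  [0, -0.0008, 0, 0, 0, 0],
])

```text
time_s: 13.1
tcp_pos: [0.5543, -0.0313, 0.0227]
eef_rot: [0.722, 0.691, 0.0, -0.0]
wrist_force: [0.0, 2.0, -0.0]
width: 0.0498
```

Emit:
send_rows([
  [0, -0.0004, 0, 0, 0, 0],
  [0, -0.0008, 0, 0, 0, 0],
])

```text
time_s: 13.35
tcp_pos: [0.5543, -0.0322, 0.0228]
eef_rot: [0.722, 0.691, 0.0, 0.0]
wrist_force: [0.6, 2.4, 0.2]
width: 0.0501
```

Emit:
send_rows([
  [0, -0.0004, 0, 0, 0, 0],
  [0, -0.0008, 0, 0, 0, 0],
])

```text
time_s: 13.6
tcp_pos: [0.5543, -0.033, 0.0228]
eef_rot: [0.723, 0.691, 0.0, 0.0]
wrist_force: [0.1, 3.5, 1.5]
width: 0.0502
```

Emit:
send_rows([
  [0, -0.0004, 0, 0, 0, 0],
])

```text
time_s: 13.72
tcp_pos: [0.5543, -0.033, 0.0228]
eef_rot: [0.723, 0.691, 0.0, -0.0]
wrist_force: [-0.6, 5.9, 0.7]
width: 0.0501
```

Emit:
send_rows([
  [0, -0.0004, 0, 0, 0, 0],
])

```text
time_s: 13.85
tcp_pos: [0.5543, -0.033, 0.0228]
eef_rot: [0.723, 0.691, 0.0, -0.0]
wrist_force: [-0.4, 7.9, 1.3]
width: 0.0497
```

Emit:
send_rows([
  [0, 0, 0, 0, 0, 0],
  [0, 0, 0, 0, 0, 0],
])

```text
time_s: 14.1
tcp_pos: [0.5543, -0.033, 0.0228]
eef_rot: [0.722, 0.691, 0.0, -0.0]
wrist_force: [0.2, 6.0, 1.5]
width: 0.0501
```

```bash
python3 - <<'E'
from h import *
s=state();print(s['tcp_pos'],s['wrist_force'],s['moment'],s['eef_rot'])
E
```

```text
[ 0.55428199 -0.03296725  0.02275714] [0.24207656 6.03636779 1.47812428] [ 0.80586744 -0.08045074 -0.00552094] [ 7.22470210e-01  6.91401850e-01  3.92770835e-04 -3.50595061e-04]
```

Emit:
send_rows([
  [0, -0.0004, 0, 0, 0, 0],
])

```text
time_s: 14.22
tcp_pos: [0.5543, -0.033, 0.0228]
eef_rot: [0.723, 0.691, 0.001, -0.001]
wrist_force: [0.9, 9.1, 2.3]
width: 0.0497
```

Emit:
send_rows([
  [0, -0.0004, 0, 0, 0, 0],
])

```text
time_s: 14.35
tcp_pos: [0.5543, -0.033, 0.0228]
eef_rot: [0.722, 0.691, 0.001, -0.001]
wrist_force: [0.5, 10.8, 2.4]
width: 0.0501
```

Emit:
send_rows([
  [0, -0.0004, 0, 0, 0, 0],
  [0, -0.0004, 0, 0, 0, 0],
])

```text
time_s: 14.6
tcp_pos: [0.5543, -0.033, 0.0228]
eef_rot: [0.722, 0.691, 0.001, -0.001]
wrist_force: [0.6, 11.1, 1.9]
width: 0.05
```

Emit:
send_rows([
  [0, -0.0004, 0, 0, 0, 0],
  [0, -0.0004, 0, 0, 0, 0],
  [0, -0.0004, 0, 0, 0, 0],
  [0, -0.0004, 0, 0, 0, 0],
])

```text
time_s: 15.1
tcp_pos: [0.5543, -0.033, 0.0228]
eef_rot: [0.722, 0.691, 0.001, -0.001]
wrist_force: [0.9, 13.5, 3.1]
width: 0.0498
```

```bash
python3 -c "
from cell import state
s=state();print(s['tcp_pos'],s['wrist_force'],s['moment'],s['eef_rot'])
"; python3 -c "import ang;ang.run()"
```

```text
[ 0.55425217 -0.03296255  0.022799  ] [ 0.94050776 13.53213051  3.08860237] [ 1.72620592 -0.19849708  0.02749998] [ 0.72245707  0.69141386  0.00116324 -0.00114356]
house top end slope -0.0425 y@0.55 -0.1715 res 0.00037 [290.96 295.44 295.71 295.85 295.84 295.92]
bar left slope -0.0411 y@0.55 -0.1821 res 0.00054 [297.63 297.55 297.55 298.69 298.66 299.32]
bar left all slope -0.0426 y@0.55 -0.1825 res 0.00067 [297.63 297.55 297.55 297.72 298.09 298.5  298.5  298.72 298.63 293.73
 298.58 298.87 299.05]
```

Emit:
send_rows([
  [0, 0, 0, 0, 0, 0],
  [0, 0, 0, 0, 0, 0],
  [0, 0, 0, 0, 0, 0],
  [0, 0, 0, 0, 0, 0],
  [0, 0, 0, 0, 0, 0],
  [0, 0, 0, 0, 0, 0],
  [0, 0, 0, 0, 0, 0],
  [0, 0, 0, 0, 0, 0],
])

```text
time_s: 16.25
tcp_pos: [0.5543, -0.033, 0.0228]
eef_rot: [0.722, 0.691, 0.001, -0.001]
wrist_force: [1.0, 12.7, 2.4]
width: 0.0498
```

Emit:
send_rows([
  [0, 0.001, 0, 0, 0, 0],
  [0, 0.002, 0, 0, 0, 0],
  [0, 0.004, 0, 0, 0, 0],
  [0, 0.01, 0, 0, 0, 0],
  [0.001, 0.03, 0, 0, 0, 0],
  [0.003, 0.07, 0, 0, 0, 0],
  [0.006, 0.11, 0.02, 0, 0, 0],
  [0.006, 0.14, 0.06, 0, 0, 0],
  [0.006, 0.16, 0.1, 0, 0, 0],
  [0.006, 0.16, 0.1, 0, 0, 0],
  [0.006, 0.16, 0.1, 0, 0, 0],
])

```text
time_s: 17.62
tcp_pos: [0.5596, 0.1252, 0.1221]
eef_rot: [0.722, 0.692, -0.0, -0.0]
wrist_force: [0.3, -0.3, -0.6]
width: 0.0498
```

```bash
python3 - <<'E'
from h import *
import ang
ang.run()
im=read_camera("side"); cv2.imwrite(f"pics/side8.png",cv2.resize(im[140:290,130:340,::-1],None,fx=3.7,fy=3.7,interpolation=cv2.INTER_CUBIC))
im=read_camera("top"); cv2.imwrite(f"pics/top8.png",cv2.resize(im[140:230,180:320,::-1],None,fx=5.7,fy=5.7,interpolation=cv2.INTER_CUBIC))
s=state();print(s['tcp_pos'],s['wrist_force'])
E
```

```text
house top end slope -0.0393 y@0.55 -0.1715 res 0.00039 [290.99 295.38 295.73 295.81 295.86 295.94]
bar left slope -0.041 y@0.55 -0.1822 res 0.00044 [297.63 297.58 297.57 298.76 298.7  299.27]
bar left all slope -0.0429 y@0.55 -0.1825 res 0.00063 [297.63 297.58 297.57 297.69 298.09 298.46 298.5  298.69 298.63 298.68
 298.63 298.94 299.  ]
[0.55950765 0.1241242  0.12142092] [0.94385288 0.76366639 0.04436213]
```

View pics/side8.png

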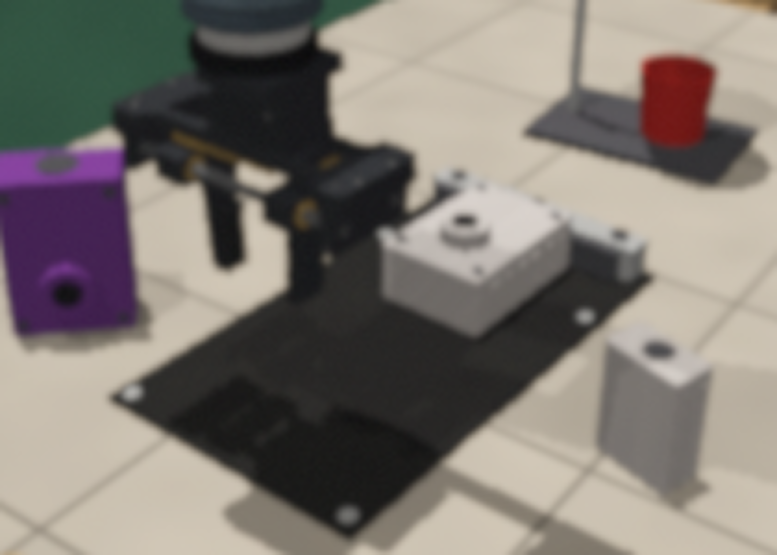

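View pics/top8.png

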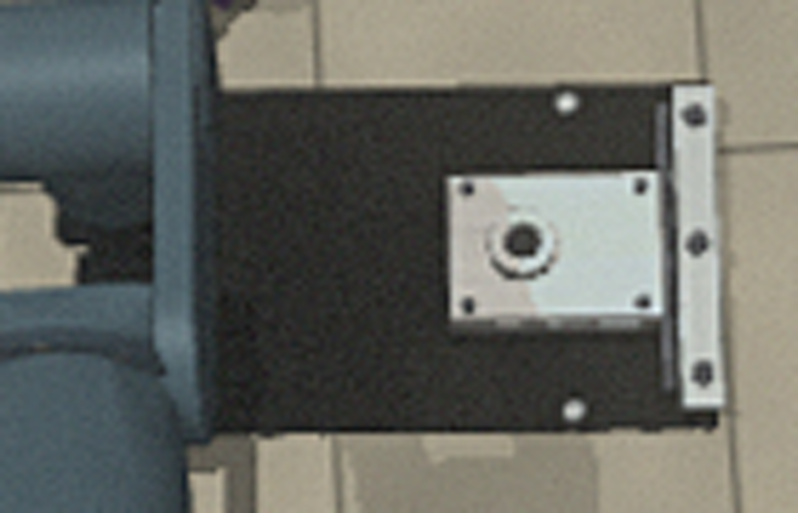

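The pictures show the housing boss up with its end (658–662, 172–318 in the top crop) flush and parallel with the jaw. The fingers are clear of it.

```bash
python3 -c "
from cell import *
print(state()['time_s'],job_done())"
```

```text
the job is handed in; nothing more can be done
17.875 None
```

I toppled the housing onto its back, slid it about 45 mm along the board to the jaw, seated it, backed the fingers off and handed the job in at 17.9 s. No verdict was reported.

- **Toppling and sliding:** I pushed high on the bossed side with both fingers, and it fell over its back edge, boss up. I then slid it with the fingers spread across its foot end. The drag on the board was about 1.5–3 N.
- **Seating:** I stopped approaching when the jaw was felt and raised the wrist force to about 13 N, holding it for about 1.5 s. Taking off the drag, that is about 11 N on the jaw. The highest reading I saw was 13.5 N, though forces were read only at the end of each move.
- **Final camera check, fingers clear:** the housing end has a slope of −0.039 against −0.041 to −0.043 for the bar, so it is square within the measurement. It stands about 23 mm before the stop's origin and within about 5 mm of the bar's middle. I did not touch anything else on the bench.
- **Check that disagreed:** just before contact, one pixel fit of the same end read −0.074, while the long edges read −0.02 and +0.01. I put this down to pixel quantisation. The fits made once it was seated agreed with the jaw, and the push was balanced, with almost no twist felt at the wrist.

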